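Load a reagent cartridge into a spring-loaded dock

ROBOT

A 6-joint arm with a two-finger parallel gripper is mounted at the origin on a cart in front of the work surface, level with it; the furniture and walls round the work are solid. World frame = base frame: x ahead of the robot, y to its left, z up, the work surface at z = 0. Lengths are in mm, angles in degrees, forces in N, time in s.
With the tool pointing down it reaches from about 425 to 1125 mm from the base axis. Payload 14.9 kg.
Tool frame: the origin (TCP) lies midway between the tips of the shut fingers; the grasp point (between the pads) lies 19 mm behind it; z points along the fingers, y is the line along which they close (so a half turn about z gives the same grasp; the last joint's range is limited). The gripper opens to 91 mm and grips with 3 to 60 N. Pads are 32 mm wide; open, the fingers measure 118 mm over their backs; the gripper's body (76 mm by 178 mm) begins 60 mm behind the grasp point.
Start: joints at [71.144, 21.709, 99.362, -0, 58.929, -1.908], TCP at [204.061, 669.609, 176.732] pointing down, gripper open.
Joint ranges: [-158.91, 158.91], [-42.39, 125.64], [0.06, 152.35], [-60.88, 240.88], [17.5, 164.5], [-176.32, 176.32]. Speed limits (degrees/s): [108.29, 108.29, 136.94, 180, 180, 180].

INTERFACE

Orientations are given as [roll, pitch, yaw] about the fixed x, y, z axes, in that order (R = Rz(yaw) Ry(pitch) Rx(roll)).
In Python, from plant import robot gives the robot as it stands.
- The arm moves only by the tool apply_moves, never from a script. Its argument "rows" is a list of rows, each an object with "slide": the shift along the tool's x, y, z in normalised numbers (1 is 40 cm), a list of three; "twist": the turn about the tool's z in fractions of the full range, 1 being 4 rad; "claw": the opening, from 0 (shut) to 1 (fully open). In form: [{"slide": [dx, dy, dz], "twist": twist, "claw": claw}, ...]. A call has exactly 8 rows; each row is the pose to reach, as a shift and turn from the pose commanded when the call began, along the tool's axes at that moment; what a row does not reach only later rows make up. A row lasts 1/10 s, in which the tool goes at most 50 mm and 8.59 degrees, less where a joint would pass 70% of its speed; a pose out of reach is approached as far as the arm can. Shift and turn numbers lie between -1 and 1, and a call with a number outside is refused. A call with a gripper value outside its range is refused whole. The fingers move at their own pace and stop on an object; "grip_force" is the grip in N (left out, the last holds). Time passes only in rows, so rows that repeat a pose let the fingers close, or fill a call up. It gives the time, the measured TCP pose, the force, the opening and the grip force at its end, in the units of the state.
- robot.observe(): the state, without advancing time (a new reading comes with each control period).
- robot.camera(name): name is "side" or "top"; returns the picture (420x560x3 uint8, blue, green, red); there is no depth.
- robot.calibration(name): a dict with "camera_matrix" (3x3 intrinsics, pixels), "view" (4x4, takes a point from world to camera coordinates). Camera axes: x right, y down, z forward; pixel columns grow to the right and rows downward; lengths in mm; the calibration is good to about 2 mm. A picture is of the moment at which its call begins. calibration takes no time and is no camera call.
- robot.hand_in(): hands the job in; it is judged then, once.
Trained networks look in the newest picture that a camera, given by its name, has taken for a name from the list of things; names that differ only in an ending like _2 or _b are one class to them, and where a whole thing is asked for, a point or a joint stands for the part that bears it (a point fixed in the world has none). Each returns a list of dicts, best first, with "score" (0 to 1); they miss things now and then, are a little off and sometimes report something else, mostly with a low value. They report only what shows in the picture. A call takes as long as a camera call. They do not tell look-alikes from the thing itself.
- robot.recognise(camera, target): "centre" ([row, column] in pixels, amid what is visible of it).
- robot.masks_of(camera, target): "pixels" (420x560 bool, what is visible of it) and "centre" ([row, column] in pixels, amid what is visible of it).
The state is a dict: "time_s": time; "joint_pos": joint angles; "joint_velocities": joint speeds; "tau": joint torques, N m; "tcp_pos": TCP position; "tcp_rot": TCP orientation; "contact_force": force on the tool from outside, world axes, zero at the start; "moment": the same for the moment, N m; "opening": finger opening in mm; "grasp_force": force on a finger pad.
Only numpy, scipy, OpenCV 4.12 (cv2) and the standard library are available. Lean on these libraries where they do the work, as an engineer would, in place of code of your own. Each camera call takes 0.05 s, during which the arm holds its last target. There are 200 camera calls.

TASK

Load the tall cartridge with the ledged foot from the storage rack into the spring-loaded dock. The rack leaves free only the two sides with the ledges, and the dock's cheeks cover just those sides, so first stand it upright on the open bench, let go, and take it again by its two other sides. Then, keeping hold of it, press it down on the sprung pad until it is fully down and both catches have snapped over the ledges, without ramming it, let go, and leave everything else where it is.

Things in the scene. Friction and masses are not known exactly. Their poses are not given: they have to be found in the camera images.
- cartridge: Upright white rectangular cartridge, round grey cap disc on top (3 mm high, no grip). Origin: centre of underside, z up. Body 44 mm (x) by 56 mm (y), 80 mm tall; foot 8 mm high, 58 (x) by 56 (y), so a 7 mm ledge sticks out on each x side. Half a turn about z makes no difference. 0.15 to 0.31 kg. Starts in one of the rack's two bays, on the rack's floor, its x along the rack's x.
- short_cartridge: Bystander: a shorter white cartridge, 44 x 56 x 50 mm, without a foot, in the other bay of the rack. Origin at the centre of its underside.
- rack: Aluminium rack, fixed, 100 mm (x) by 150 mm (y). Origin: centre of underside. Floor 10 mm thick; three dividers 5 mm thick, 84 mm long in x, up to z = 81 mm, at y = -69, 0, 69 mm, make two bays centred at y = -34.5 and 34.5 mm, 4 mm gap beside a cartridge. Bays open at both x ends but for a lip 4 mm above the floor: grip a cartridge across its x only and lift straight up.
- dock: The dock, fixed; grey base plate 160 mm (x) by 120 mm (y). Origin: centre of underside; half a turn makes no difference. Its white head (134 x 96 mm, top face at z = 42 mm + h) was set by a screw to a height h = 0 to 8 mm that is not measured and stays as it is. Cartridge goes in from above at the centre, upright, its x along the dock's x (either way round), held by its y sides.
- dock_mouth (a point): Fixed point on the dock's axis, 129 mm above its underside: where the tops of the two white upright cheeks are when h = 0 (add h). Cheeks 40 mm wide (y), inner faces at x = +-32 mm, tops flared outwards: 3 mm play beside the foot. Two low guide rails, inner faces at y = +-31 mm (3 mm play), reach up to 62 mm + h above the underside.
- dock_catch_height (a point): Fixed point on the dock's axis, 55 mm above its underside: height of the flat undersides of the two catches when h = 0 (add h). They are conical steel noses, 15 mm high, sprung out of the cheeks' inner faces at x = +-23.5 mm; the foot going down wedges them outwards with a few N, and they snap back over the ledges.
- dock_pad_height (a point): Fixed point on the dock's axis, 56 mm above its underside: height of the free sprung pad's top when h = 0 (add h; it does not move with the pad). The pad is a black plate 40 x 44 mm at the centre between cheeks and rails.
- pad (a joint): Travel of the pad downwards in m: 0 free, 0.011 on its hard stop (cartridge's underside then 45 mm + h above the dock's underside). Spring 5 N at the start, 9 N at the stop. The catches snap over the ledges at 0.009 to 0.0095; then the cartridge stays down by itself, pad at about 0.009. Below the hard stop about 15 N is needed in all; more than 70 N is ramming.
- amber_bottle: Bystander: brown reagent bottle with a black cap, 53 mm diameter, 115 mm tall, standing on the bench. Origin at the centre of its underside.
- timer: Bystander: small white bench timer, 62 x 68 x 20 mm. Origin at the centre of its underside.
- dish: Bystander: closed flat round dish, 62 mm diameter, 16 mm high. Origin at the centre of its underside.
Mind the look-alikes: they are no part of the job. What is shaped like the cartridge but blue is not meant.

How it is judged (in metres and radians):
On the way, in this order (a step that is already met when the one before it is completed fails the run):
1. the tall cartridge stands upright on the open bench, let go (height (world z) of cartridge below 0.006 m and angle between cartridge's own z axis and vertical below 0.1 rad and linear speed of cartridge below 0.02 m/s and contact force between the fingers and cartridge below 0.3 N), for 0.2 s.
2. held between the fingers, it presses the pad fully down in the dock (at least 9.5 of 11 mm) (value of joint pad above 0.0095 m and contact force between the fingers and cartridge above 1 N and z of the grasp point in the frame of cartridge below 0.085 m and horizontal distance between cartridge and dock below 0.008 m), for 0.1 s.
At the end, for the whole second after the job is handed in: The tall cartridge is released and at rest in the dock, upright (within 0.06 rad), centred within 6 mm and its x along the dock's x within 0.12 rad, held down by the catches with the pad at least 7.5 mm down (value of joint pad above 0.0075 m and horizontal distance between cartridge and dock below 0.006 m and angle between cartridge's own z axis and vertical below 0.06 rad and angle between the x axis of cartridge and the x axis of dock, either way round below 0.12 rad and linear speed of cartridge below 0.02 m/s and contact force between the fingers and cartridge below 0.3 N); the robot touches nothing.
It fails at once if the cartridge is rammed into the dock (over 70 N) (contact force between cartridge and dock above 70 N).
It fails at once if the short cartridge is moved more than 30 mm (distance of short_cartridge from where it was at the start of the episode above 0.03 m).
It fails at once if the amber bottle is moved more than 30 mm (distance of amber_bottle from where it was at the start of the episode above 0.03 m).
It fails at once if the timer is moved more than 30 mm (distance of timer from where it was at the start of the episode above 0.03 m).
It fails at once if the dish is moved more than 30 mm (distance of dish from where it was at the start of the episode above 0.03 m).
It also fails if it takes over 61 s, if anything falls off the work surface, if the arm or the gripper's body presses on something with over 40 N, if the wrist force passes 120 N, or if a joint passes its speed limit or range.

## Working session

There is one attempt and no reset: what is moved stays moved. The work goes in short steps, Python scripts to look and compute and a tool call to move; the robot and the scene stay as the last step left them, time stands still between calls to the robot, and variables do not carry over. Pictures are saved under pics/ and viewed, at most 10 in all, crops included, and the job is handed in when it is done.

Besides the shell and the picture viewer there is one more tool, called in YAML: its name, and indented under it one key for each argument. apply_moves: Moves the arm, as the interface text tells. Its arguments: {"type":"object","properties":{"rows":{"type":"array"},"grip_force":{"type":"number"}},"required":["rows"]}

```bash
ls; mkdir -p pics
python3 - <<'E'
from plant import robot
import cv2,numpy as np
np.set_printoptions(precision=2,suppress=True)
for c in ("top","side"):
    im=robot.camera(c); cv2.imwrite(f"pics/{c}0.png",im)
    k=robot.calibration(c); print(c,np.array(k["camera_matrix"]),np.array(k["view"]))
    for t in ("cartridge","short_cartridge","rack","dock","pad","amber_bottle","timer","dish"):
        print(t,[(np.round(d["centre"],1).tolist(),round(d["score"],2)) for d in robot.recognise(c,t)])
print(robot.observe())
E
```

```text
pics
top [[535.6    0.   271.58]
 [  0.   535.6  202.27]
 [  0.     0.     1.  ]] [[   0.03   -1.     -0.02  -45.71]
 [  -0.99   -0.03   -0.11  539.76]
 [   0.11    0.02   -0.99 1302.35]
 [   0.      0.      0.      1.  ]]
cartridge [([211.0, 426.4], 0.66), ([220.1, 370.4], 0.65)]
short_cartridge [([214.6, 340.1], 0.87)]
rack [([225.6, 350.3], 0.67)]
dock [([222.9, 182.3], 0.68)]
pad [([224.2, 351.6], 0.62), ([225.6, 174.2], 0.5), ([215.3, 341.3], 0.19)]
amber_bottle [([175.3, 268.2], 0.68), ([179.8, 303.5], 0.35)]
timer [([179.4, 304.1], 0.71)]
dish [([172.3, 229.9], 0.93)]
side [[470.32   0.   273.01]
 [  0.   470.32 212.7 ]
 [  0.     0.     1.  ]] [[   0.87   -0.49    0.02 -509.4 ]
 [  -0.2    -0.39   -0.9   206.11]
 [   0.45    0.78   -0.44  966.2 ]
 [   0.      0.      0.      1.  ]]
cartridge [([336.2, 354.4], 0.92), ([282.2, 300.3], 0.57)]
short_cartridge [([269.0, 290.7], 0.67)]
rack [([299.9, 294.9], 0.88)]
dock [([213.5, 208.1], 0.68), ([284.2, 302.7], 0.56)]
pad [([200.3, 205.6], 0.52)]
amber_bottle [([235.4, 284.5], 0.67)]
timer [([262.5, 308.6], 0.62)]
dish [([230.9, 265.8], 0.73), ([213.6, 206.3], 0.26)]
{'time_s': 0.9, 'joint_pos': array([71.14, 21.71, 99.36,  0.  , 58.93, -1.91]), 'joint_velocities': array([ 0.09, -0.05, -0.01,  0.14,  0.04,  0.04]), 'tau': array([  0.  , -76.37, -43.47,   0.07,   0.04,   0.  ]), 'tcp_pos': array([204.06, 669.63, 176.77]), 'tcp_rot': array([180.  ,  -0.  , 163.05]), 'contact_force': array([ 0.45,  0.21, -0.06]), 'moment': array([-0.03, -0.02, -0.01]), 'grasp_force': 0.0, 'opening': 91.2954314389524}
```

Run:
```python
import cv2
a=cv2.imread("pics/top0.png")[130:290,90:460]; cv2.imwrite("pics/topc.png",cv2.resize(a,(800,346),interpolation=cv2.INTER_CUBIC))
a=cv2.imread("pics/side0.png")[140:390,120:440]; cv2.imwrite("pics/sidec.png",cv2.resize(a,(768,600),interpolation=cv2.INTER_CUBIC))
```

```text
(no output)
```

View pics/topc.png

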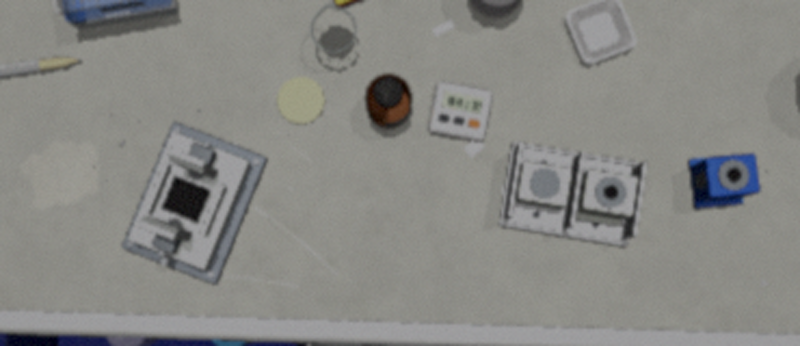

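View pics/sidec.png

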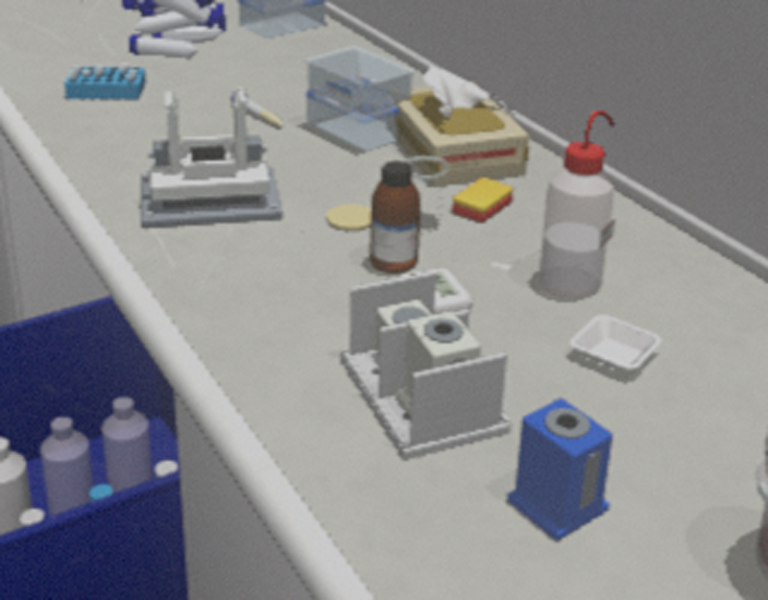

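```bash
cat > h.py <<'E'
from plant import robot
import cv2,numpy as np
from scipy.optimize import minimize
np.set_printoptions(precision=2,suppress=True)
K={c:(np.array(robot.calibration(c)["camera_matrix"]),np.array(robot.calibration(c)["view"])) for c in("top","side")}
def proj(c,P):
    k,V=K[c]; q=(np.c_[P,np.ones(len(P))]@V.T)[:,:3]@k.T; return q[:,:2]/q[:,2:]
def back(c,rc,z):
    k,V=K[c]; R,t=V[:3,:3],V[:3,3]; o=-R.T@t; d=R.T@np.linalg.solve(k,[rc[1],rc[0],1]); return o+d*(z-o[2])/d[2]
def box(x0,x1,y0,y1,z0,z1): return np.array([[x,y,z] for x in(x0,x1) for y in(y0,y1) for z in(z0,z1)],float)
def place(B,x,y,a):
    c,s=np.cos(np.radians(a)),np.sin(np.radians(a)); return B@np.array([[c,s,0],[-s,c,0],[0,0,1]])+[x,y,0]
S=4
def draw(c,boxes,p):
    im=np.zeros((420*S,560*S),np.uint8)
    for B in boxes:
        q=(proj(c,place(B,*p))+.5)*S-.5
        cv2.fillConvexPoly(im,cv2.convexHull(np.round(q*16).astype(np.int32)),255,shift=4)
    return cv2.resize(im,(560,420),interpolation=cv2.INTER_AREA)/255.
G=lambda m:cv2.GaussianBlur(m.astype(np.float32),(0,0),1)
def rack(q=None): return [box(-50,50,-75,75,0,10)]+[box(-42,42,y-2.5,y+2.5,0,81) for y in(-69,0,69)]
def dock(h,t,c): return [box(-80,80,-60,60,0,t),box(-67,67,-48,48,t,42+h)]+[box(*sorted((s*32,s*(32+c))),-20,20,40,129+h) for s in(-1,1)]
def fit(masks,model,p0,step):
    M={c:G(m) for c,m in masks.items()}
    def f(v): return sum(((G(draw(c,model(v[3:]),v[:3]))-m)**2).sum() for c,m in M.items())
    sim=np.vstack([p0]+[np.array(p0)+np.eye(len(p0))[i]*step[i] for i in range(len(p0))])
    r=minimize(f,p0,method="Nelder-Mead",options=dict(initial_simplex=sim,maxfev=600,xatol=.05,fatol=.2)); return r.x,r.fun
E
python3 - <<'E'
from h import *
D,Rk={}, {}
for c in("top","side"):
    im=robot.camera(c); cv2.imwrite(f"pics/{c}1.png",im)
    g=lambda t:robot.masks_of(c,t)
    D[c]=g("dock")[0]["pixels"]
    m=g("rack")[0]["pixels"].copy()
    u=m.copy()
    for t in("cartridge","short_cartridge"):
        for d in g(t):
            ys,xs=np.where(d["pixels"]); rr,cc=d["centre"]
            b=im[ys,xs].mean(0); print(c,t,np.round(d["centre"]),round(d["score"],2),b,len(ys))
            if b[0]-b[2]<40: u|=d["pixels"]
    Rk[c]=u
    print(c,D[c].sum(),u.sum())
np.savez("m.npz",dt=D["top"],ds=D["side"],rt=Rk["top"],rs=Rk["side"])
p=back("top",(222,178),50); print(p)
for name,M in(("both",D),("top",{"top":D["top"]})):
    v,e=fit(M,lambda q:dock(*q),[p[0],p[1],-22,4,12,10],[8,8,5,3,4,4]) ; print("dock",name,v,e)
p=back("top",(224,352),20); print(p)
best=None
for s in(1,-1):
  mod=lambda q:rack()+[box(-22,22,s*34.5-28,s*34.5+28,10,90),box(-29,29,s*34.5-28,s*34.5+28,10,18),box(-22,22,-s*34.5-28,-s*34.5+28,10,60)]
  for name,M in(("both",Rk),("top",{"top":Rk["top"]})):
    v,e=fit(M,mod,[p[0],p[1],-7],[8,8,5]); print("rack",s,name,v,e)
    if name=="both" and (best is None or e<best[1]): best=(v,e,s)
v=best[0];s=best[2]
im=cv2.imread("pics/top1.png")[170:280,300:460]; im=cv2.resize(im,None,fx=5,fy=5,interpolation=cv2.INTER_CUBIC)
for z,hx in((0,0),(90,1),(10,2)):
    B=np.array([[a*22,s*34.5+b*28,90] for a,b in((1,1),(1,-1),(-1,-1),(-1,1))]) if hx==1 else np.array([[a*50,b*75,z] for a,b in((1,1),(1,-1),(-1,-1),(-1,1))])
    q=(proj("top",place(B.astype(float),*v))-[300,170]+.5)*5
    cv2.polylines(im,[q.astype(np.int32)],True,(0,0,255),1)
cv2.imwrite("pics/rackfit.png",im[:, :800][:550])
E
```

```text
top cartridge [222. 370.] 0.96 [117.74 117.39 116.24] 578
top cartridge [212. 423.] 0.9 [100.7   64.32  48.51] 668
top short_cartridge [212. 341.] 0.61 [132.22 130.81 129.37] 463
top 3035 2391
side cartridge [336. 354.] 0.95 [121.96  85.94  73.46] 1813
side cartridge [282. 303.] 0.91 [140.14 145.07 142.64] 632
side short_cartridge [270. 286.] 0.54 [152.17 155.14 152.35] 218
side 2110 3594
[483.56 197.34  50.  ]
dock both [484.46 201.73 -19.59  16.44   9.35  10.9 ] 66.97805786132812
dock top [483.25 201.42 -19.66   3.36  13.81  10.24] 8.353860855102539
[ 493.27 -231.23   20.  ]
rack 1 both [ 507.1  -235.98   -7.74] 161.22811889648438
rack 1 top [ 505.61 -234.93   -7.06] 44.421905517578125
rack -1 both [ 506.83 -236.37   -7.42] 101.00241088867188
rack -1 top [ 505.61 -234.93   -7.06] 44.421905517578125
```

View pics/rackfit.png

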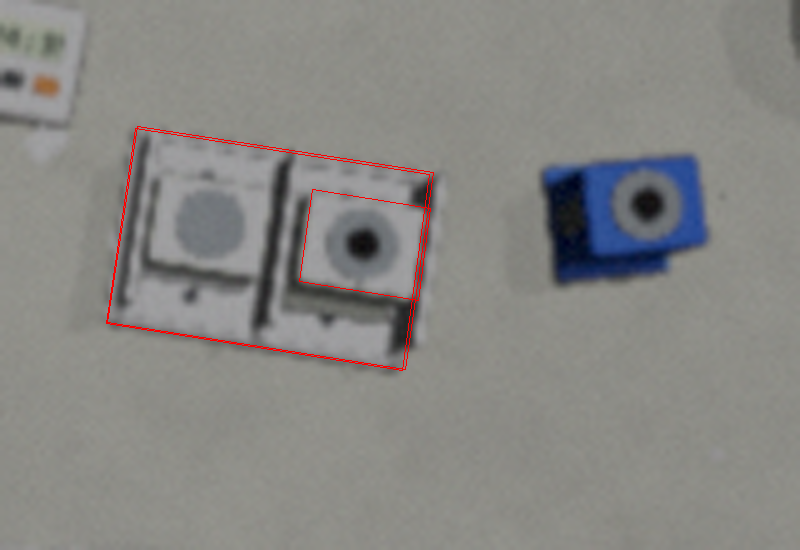

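White tall cartridge with the dark-centred ring cap sits in the rack's right bay at top px (row 218, col 372). The blue look-alike at (211, 427) stands outside the rack and is not meant. The neighbour at (214, 341) is lower and has no foot or ring, so it is the short cartridge. The red outline lands on the right one.

Run:
```python
from h import *
print("ring top",back("top",(218.1,371.9),93),"side",back("side",(276.6,304.1),93))
print("rack-model cart",place(np.array([[0,-34.5,0.]]),506.8,-236.4,-7.4))
for n,rc,z in(("bottle",(175.3,268.2),60),("timer",(179.4,304),20),("dish",(172.3,229.9),16),("blue",(211,427),90)): print(n,back("top",rc,z))
o=robot.observe(); print(o["tcp_pos"],o["tcp_rot"],o["time_s"])
y=np.radians(163.05); X=np.array([np.cos(y),np.sin(y)]);Y=np.array([np.sin(y),-np.cos(y)])
for t in((505,-20),(505,-268)):
    d=np.array(t)-o["tcp_pos"][:2]; print(t,d@X,d@Y)
```

```text
ring top [ 502.95 -268.48   93.  ] side [ 501.38 -271.02   93.  ]
rack-model cart [[ 502.36 -270.61    0.  ]]
bottle [603.62 -20.3   60.  ]
timer [ 602.18 -109.36   20.  ]
dish [615.91  78.48  16.  ]
blue [ 523.71 -398.06   90.  ]
[204.05 669.61 176.75] [180.    -0.   163.05] 1.4
(505, -20) -488.92050292767755 -571.9141344474117
(505, -268) -561.2216938497313 -809.1408989392218
```

The manual's scale: shifts go in shares of 40 cm and turns go in shares of 4 rad. Converting my numbers, -304 mm is -0.76, -266 mm is -0.665, 64 degrees is 0.2793.

apply_moves:
  rows:
    - {"slide":[-0.0825,-0.095,-0.075],"twist":0.0349,"claw":1}
    - {"slide":[-0.1625,-0.19,-0.15],"twist":0.0698,"claw":1}
    - {"slide":[-0.2425,-0.285,-0.1875],"twist":0.1047,"claw":1}
    - {"slide":[-0.3225,-0.38,-0.1875],"twist":0.1396,"claw":1}
    - {"slide":[-0.4025,-0.475,-0.1875],"twist":0.1745,"claw":1}
    - {"slide":[-0.4825,-0.57,-0.1875],"twist":0.2094,"claw":1}
    - {"slide":[-0.5625,-0.665,-0.1875],"twist":0.2443,"claw":1}
    - {"slide":[-0.6425,-0.76,-0.1875],"twist":0.2793,"claw":1}
  grip_force: 25

```text
time_s: 2.2
tcp_pos: [355.5, 316.5, 252.0]
tcp_rot: [180.0, -0.0, 98.8]
contact_force: [1.4, 0.8, 0.3]
opening: 91.2
grasp_force: 0.0
```

In the tool's units: -385 mm is -0.9625, -337 mm is -0.8425, 16.4 degrees is 0.0716.

apply_moves:
  rows:
    - {"slide":[-0.1225,0.025,0],"twist":0.0175,"claw":1}
    - {"slide":[-0.2425,0.05,0],"twist":0.0349,"claw":1}
    - {"slide":[-0.3625,0.075,0],"twist":0.0524,"claw":1}
    - {"slide":[-0.4825,0.1,0],"twist":0.0716,"claw":1}
    - {"slide":[-0.6025,0.1125,0],"twist":0.0716,"claw":1}
    - {"slide":[-0.7225,0.1225,0],"twist":0.0716,"claw":1}
    - {"slide":[-0.8425,0.1225,0],"twist":0.0716,"claw":1}
    - {"slide":[-0.9625,0.1225,0],"twist":0.0716,"claw":1}

```text
time_s: 3.0
tcp_pos: [464.1, -56.3, 252.1]
tcp_rot: [180.0, 0.0, 82.6]
contact_force: [0.7, 0.4, 0.2]
opening: 91.4
grasp_force: 0.0
```

In the tool's units: -195 mm is -0.4875, -160 mm is -0.4.

apply_moves:
  rows:
    - {"slide":[-0.1,0.03,0.05],"twist":0,"claw":1}
    - {"slide":[-0.2,0.06,0.1],"twist":0,"claw":1}
    - {"slide":[-0.3,0.09,0.15],"twist":0,"claw":1}
    - {"slide":[-0.4,0.12,0.2],"twist":0,"claw":1}
    - {"slide":[-0.4875,0.1438,0.25],"twist":0,"claw":1}
    - {"slide":[-0.4875,0.1438,0.275],"twist":0,"claw":1}
    - {"slide":[-0.4875,0.1438,0.3],"twist":0,"claw":1}
    - {"slide":[-0.4875,0.1438,0.3],"twist":0,"claw":1}

```text
time_s: 3.8
tcp_pos: [495.4, -253.9, 130.6]
tcp_rot: [-179.9, -0.0, 82.7]
contact_force: [-0.0, 1.5, -0.1]
opening: 91.5
grasp_force: 0.0
```

Run:
```python
from h import *
o=robot.observe(); print(o["tcp_pos"],o["tcp_rot"],o["contact_force"])
a=robot.camera("side")[170:370,180:440]; b=robot.camera("top")[130:330,270:530]
cv2.imwrite("pics/a.png",np.hstack([cv2.resize(x,(400,308),interpolation=cv2.INTER_CUBIC) for x in(a,b)]))
```

```text
[ 495.4  -253.85  130.63] [-179.9    -0.05   82.68] [-0.02  1.48 -0.1 ]
```

View pics/a.png

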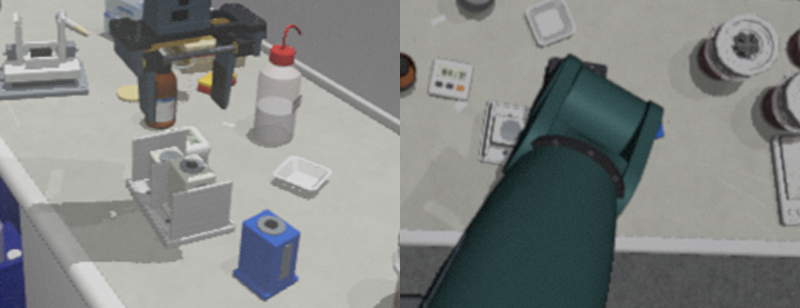

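apply_moves:
  rows:
    - {"slide":[0,0,0],"twist":0,"claw":1}
    - {"slide":[0,0,0],"twist":0,"claw":1}
    - {"slide":[0,0,0],"twist":0,"claw":1}
    - {"slide":[0,0,0],"twist":0,"claw":1}
    - {"slide":[0,0,0],"twist":0,"claw":1}
    - {"slide":[0,0,0],"twist":0,"claw":1}
    - {"slide":[0,0,0],"twist":0,"claw":1}
    - {"slide":[0,0,0],"twist":0,"claw":1}

```text
time_s: 4.7
tcp_pos: [496.2, -255.0, 131.7]
tcp_rot: [-180.0, -0.0, 82.6]
contact_force: [-0.4, 0.2, 0.1]
opening: 91.1
grasp_force: 0.0
```

In the tool's units: 81 mm is 0.2025, 76 mm is 0.19.

apply_moves:
  rows:
    - {"slide":[-0.0175,0.01,0],"twist":0,"claw":1}
    - {"slide":[-0.035,0.02,0.0125],"twist":0,"claw":1}
    - {"slide":[-0.035,0.02,0.045],"twist":0,"claw":1}
    - {"slide":[-0.035,0.02,0.0825],"twist":0,"claw":1}
    - {"slide":[-0.035,0.02,0.12],"twist":0,"claw":1}
    - {"slide":[-0.035,0.02,0.16],"twist":0,"claw":1}
    - {"slide":[-0.035,0.02,0.19],"twist":0,"claw":1}
    - {"slide":[-0.035,0.02,0.2025],"twist":0,"claw":1}

```text
time_s: 5.5
tcp_pos: [501.6, -269.4, 48.9]
tcp_rot: [-179.9, -0.0, 82.7]
contact_force: [-1.4, -0.4, -0.2]
opening: 91.0
grasp_force: 0.0
```

apply_moves:
  rows:
    - {"slide":[0,0,0],"twist":0,"claw":0.8}
    - {"slide":[0,0,0],"twist":0,"claw":0.7}
    - {"slide":[0,0,0],"twist":0,"claw":0.6}
    - {"slide":[0,0,0],"twist":0,"claw":0.5}
    - {"slide":[0,0,0],"twist":0,"claw":0.4}
    - {"slide":[0,0,0],"twist":0,"claw":0.3}
    - {"slide":[0,0,0],"twist":0,"claw":0.2}
    - {"slide":[0,0,0],"twist":0,"claw":0.2}
  grip_force: 20

```text
time_s: 6.3
tcp_pos: [502.4, -270.0, 50.9]
tcp_rot: [180.0, 0.0, 82.6]
contact_force: [-1.5, -0.6, 2.9]
opening: 43.3
grasp_force: 20.0
```

In the tool's units: -105 mm is -0.2625, -100 mm is -0.25.

apply_moves:
  rows:
    - {"slide":[0,0,-0.015],"twist":0,"claw":0.2}
    - {"slide":[0,0,-0.045],"twist":0,"claw":0.2}
    - {"slide":[0,0,-0.085],"twist":0,"claw":0.2}
    - {"slide":[0,0,-0.125],"twist":0,"claw":0.2}
    - {"slide":[0,0,-0.17],"twist":0,"claw":0.2}
    - {"slide":[0,0,-0.215],"twist":0,"claw":0.2}
    - {"slide":[0,0,-0.25],"twist":0,"claw":0.2}
    - {"slide":[0,0,-0.2625],"twist":0,"claw":0.2}

```text
time_s: 7.1
tcp_pos: [503.1, -270.3, 158.1]
tcp_rot: [179.9, 0.1, 82.7]
contact_force: [0.5, -0.7, -2.7]
opening: 43.1
grasp_force: 20.0
```

In the tool's units: 243 mm is 0.6075, 235 mm is 0.5875, 12.2 degrees is 0.0532.

apply_moves:
  rows:
    - {"slide":[0.05,-0.015,0],"twist":0.0044,"claw":0.2}
    - {"slide":[0.1375,-0.04,0],"twist":0.0131,"claw":0.2}
    - {"slide":[0.2375,-0.07,0],"twist":0.0218,"claw":0.2}
    - {"slide":[0.3375,-0.0975,0],"twist":0.0305,"claw":0.2}
    - {"slide":[0.4375,-0.1275,0],"twist":0.0393,"claw":0.2}
    - {"slide":[0.525,-0.15,0],"twist":0.048,"claw":0.2}
    - {"slide":[0.5875,-0.1675,0],"twist":0.0532,"claw":0.2}
    - {"slide":[0.6075,-0.1725,0],"twist":0.0532,"claw":0.2}

```text
time_s: 7.9
tcp_pos: [464.2, -18.2, 155.6]
tcp_rot: [-180.0, -0.0, 70.5]
contact_force: [0.3, -0.4, -1.2]
opening: 43.5
grasp_force: 20.0
```

Run:
```python
from h import *
o=robot.observe(); print(o["tcp_pos"],o["tcp_rot"],o["contact_force"],o["opening"],o["grasp_force"])
a=robot.camera("side")[140:340,150:410]
cv2.imwrite("pics/b.png",cv2.resize(a,(780,600),interpolation=cv2.INTER_CUBIC))
```

```text
[464.19 -18.15 155.63] [-179.97   -0.     70.54] [ 0.32 -0.38 -1.22] 43.46649720719322 19.984321296215057
```

View pics/b.png

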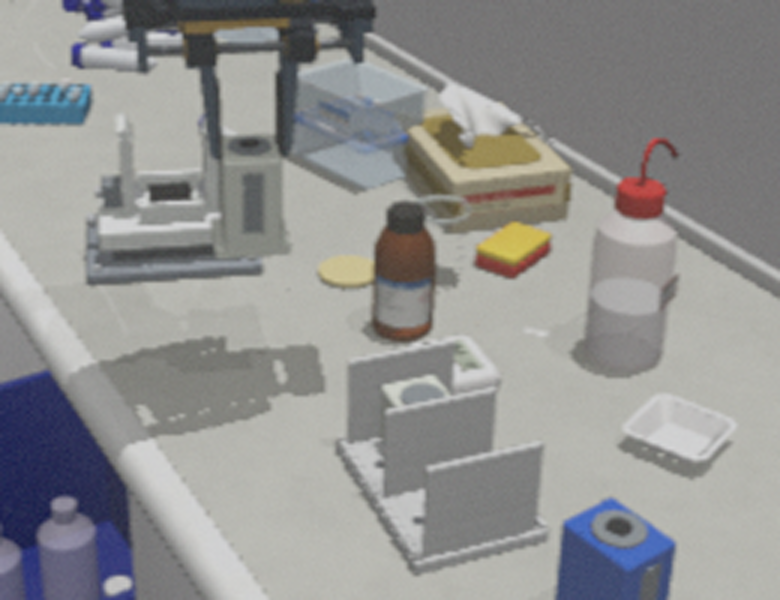

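The cartridge (crop px ~(190,250)) hangs straight in the fingers above the free bench, and the short one is still in its bay (crop (395,420)).

In the tool's units: 113 mm is 0.2825, 112 mm is 0.28.

apply_moves:
  rows:
    - {"slide":[0,0,0.0375],"twist":0,"claw":0.2}
    - {"slide":[0,0,0.0875],"twist":0,"claw":0.2}
    - {"slide":[0,0,0.145],"twist":0,"claw":0.2}
    - {"slide":[0,0,0.2],"twist":0,"claw":0.2}
    - {"slide":[0,0,0.2425],"twist":0,"claw":0.2}
    - {"slide":[0,0,0.2675],"twist":0,"claw":0.2}
    - {"slide":[0,0,0.28],"twist":0,"claw":0.2}
    - {"slide":[0,0,0.2825],"twist":0,"claw":0.2}

```text
time_s: 8.75
tcp_pos: [465.1, -20.4, 42.6]
tcp_rot: [-180.0, 0.0, 70.4]
contact_force: [-0.1, 0.4, -1.6]
opening: 43.3
grasp_force: 20.0
```

In the tool's units: 2 mm is 0.005, 1.5 mm is 0.0038.

apply_moves:
  rows:
    - {"slide":[0,0,0.0013],"twist":0,"claw":0.2}
    - {"slide":[0,0,0.0025],"twist":0,"claw":0.2}
    - {"slide":[0,0,0.0038],"twist":0,"claw":0.2}
    - {"slide":[0,0,0.005],"twist":0,"claw":0.2}
    - {"slide":[0,0,0.005],"twist":0,"claw":0.2}
    - {"slide":[0,0,0.005],"twist":0,"claw":0.2}
    - {"slide":[0,0,0.005],"twist":0,"claw":0.2}
    - {"slide":[0,0,0.005],"twist":0,"claw":0.2}

```text
time_s: 9.55
tcp_pos: [465.1, -20.0, 40.9]
tcp_rot: [180.0, -0.0, 70.5]
contact_force: [0.5, 0.8, 1.4]
opening: 43.4
grasp_force: 20.0
```

Standing on the bench (load has gone to +1.4 N). Let go, then turn in place by -90°.

apply_moves:
  rows:
    - {"slide":[0,0,0],"twist":0,"claw":0.55}
    - {"slide":[0,0,0],"twist":0,"claw":0.7}
    - {"slide":[0,0,0],"twist":0,"claw":1}
    - {"slide":[0,0,0],"twist":0,"claw":1}
    - {"slide":[0,0,0],"twist":0,"claw":1}
    - {"slide":[0,0,0],"twist":0,"claw":1}
    - {"slide":[0,0,0],"twist":0,"claw":1}
    - {"slide":[0,0,0],"twist":0,"claw":1}

```text
time_s: 10.35
tcp_pos: [465.0, -20.1, 40.7]
tcp_rot: [180.0, 0.0, 70.5]
contact_force: [-0.3, 0.5, 0.1]
opening: 90.9
grasp_force: 0.0
```

In the tool's units: -5 mm is -0.0125, -60 degrees is -0.2618.

apply_moves:
  rows:
    - {"slide":[0,0,-0.0125],"twist":-0.0262,"claw":1}
    - {"slide":[0,0,-0.0125],"twist":-0.0567,"claw":1}
    - {"slide":[0,0,-0.0125],"twist":-0.0873,"claw":1}
    - {"slide":[0,0,-0.0125],"twist":-0.1222,"claw":1}
    - {"slide":[0,0,-0.0125],"twist":-0.1571,"claw":1}
    - {"slide":[0,0,-0.0125],"twist":-0.192,"claw":1}
    - {"slide":[0,0,-0.0125],"twist":-0.2269,"claw":1}
    - {"slide":[0,0,-0.0125],"twist":-0.2618,"claw":1}

```text
time_s: 11.15
tcp_pos: [465.0, -20.0, 45.7]
tcp_rot: [-180.0, 0.0, 130.8]
contact_force: [0.2, -0.1, -0.7]
opening: 91.3
grasp_force: 0.0
```

In the tool's units: -30 degrees is -0.1309.

apply_moves:
  rows:
    - {"slide":[0,0,0],"twist":-0.0349,"claw":1}
    - {"slide":[0,0,0],"twist":-0.0698,"claw":1}
    - {"slide":[0,0,0],"twist":-0.1047,"claw":1}
    - {"slide":[0,0,0],"twist":-0.1265,"claw":1}
    - {"slide":[0,0,0],"twist":-0.1309,"claw":1}
    - {"slide":[0,0,0],"twist":-0.1309,"claw":1}
    - {"slide":[0,0,0],"twist":-0.1309,"claw":1}
    - {"slide":[0,0,0],"twist":-0.1309,"claw":1}

```text
time_s: 11.95
tcp_pos: [464.9, -20.0, 45.7]
tcp_rot: [-180.0, -0.0, 160.4]
contact_force: [0.0, -0.8, 0.1]
opening: 91.0
grasp_force: 0.0
```

apply_moves:
  rows:
    - {"slide":[0,0,0],"twist":0,"claw":0.9}
    - {"slide":[0,0,0],"twist":0,"claw":0.8}
    - {"slide":[0,0,0],"twist":0,"claw":0.7}
    - {"slide":[0,0,0],"twist":0,"claw":0.6}
    - {"slide":[0,0,0],"twist":0,"claw":0.5}
    - {"slide":[0,0,0],"twist":0,"claw":0.4}
    - {"slide":[0,0,0],"twist":0,"claw":0.4}
    - {"slide":[0,0,0],"twist":0,"claw":0.4}
  grip_force: 50

```text
time_s: 12.75
tcp_pos: [465.0, -20.1, 45.8]
tcp_rot: [180.0, 0.0, 160.5]
contact_force: [0.2, 0.5, 0.5]
opening: 36.6
grasp_force: 0.0
```

In the tool's units: -130 mm is -0.325, -125 mm is -0.3125.

apply_moves:
  rows:
    - {"slide":[0,0,-0.0125],"twist":0,"claw":0.4}
    - {"slide":[0,0,-0.05],"twist":0,"claw":0.4}
    - {"slide":[0,0,-0.1125],"twist":0,"claw":0.4}
    - {"slide":[0,0,-0.1875],"twist":0,"claw":0.4}
    - {"slide":[0,0,-0.2625],"twist":0,"claw":0.4}
    - {"slide":[0,0,-0.3125],"twist":0,"claw":0.4}
    - {"slide":[0,0,-0.325],"twist":0,"claw":0.4}
    - {"slide":[0,0,-0.325],"twist":0,"claw":0.4}

```text
time_s: 13.55
tcp_pos: [465.2, -20.1, 176.1]
tcp_rot: [180.0, 0.1, 160.4]
contact_force: [0.3, -0.1, 0.4]
opening: 36.3
grasp_force: 0.0
```

Run:
```python
from h import *
o=robot.observe(); print(o["tcp_pos"],o["tcp_rot"],o["contact_force"],o["opening"],o["grasp_force"],o["time_s"])
p=o["tcp_pos"]; yaw=o["tcp_rot"][2]
for i in range(1):
  a=robot.camera("side"); b=robot.camera("top"); cv2.imwrite("pics/s2.png",a); cv2.imwrite("pics/t2.png",b)
M={}
for c in("side","top"):
  for d in robot.masks_of(c,"cartridge"):
    print(c,d["centre"],round(d["score"],2),d["pixels"].sum())
  M[c+"d"]=robot.masks_of(c,"dock")[0]["pixels"]
np.savez("m2.npz",**M)
# overlay: predicted cartridge (from TCP) in side, and dock model in both
def wire(im,c,B,p,col,z0=0):
    B=B+[0,0,z0]; q=proj(c,place(B,*p))
    e=[(0,1),(2,3),(4,5),(6,7),(0,2),(1,3),(4,6),(5,7),(0,4),(1,5),(2,6),(3,7)]
    for i,j in e: cv2.line(im,*[tuple(int(round(x)) for x in (q[k]-off+.5)*f) for k in(i,j)],col,1,cv2.LINE_AA)
off=np.array([150,120]);f=5; A=cv2.resize(a[120:240,150:310],None,fx=f,fy=f,interpolation=cv2.INTER_CUBIC)
zc=p[2]-45.7
for B in(box(-22,22,-28,28,0,80),box(-29,29,-28,28,0,8)): wire(A,"side",B,(p[0],p[1],yaw),(0,0,255),zc)
for B in dock(4,12,10): wire(A,"side",B,(484,201.5,-19.6),(0,255,0))
cv2.imwrite("pics/ws.png",A)
off=np.array([110,170]);f=6; A=cv2.resize(b[170:270,110:240],None,fx=f,fy=f,interpolation=cv2.INTER_CUBIC)
for B in dock(4,12,10)+[box(-20,20,-22,22,60,60.1)]: wire(A,"top",B,(484,201.5,-19.6),(0,255,0))
cv2.imwrite("pics/wt.png",A)
```

```text
[465.23 -20.07 176.14] [179.98   0.07 160.45] [ 0.31 -0.14  0.42] 36.325534814005145 0.0 13.55
side [334.4, 354.7] 0.93 1806
side [248.6, 236.9] 0.89 772
top [214.8, 422.3] 0.78 648
top [223.6, 178.6] 0.2 3130
```

View pics/ws.png

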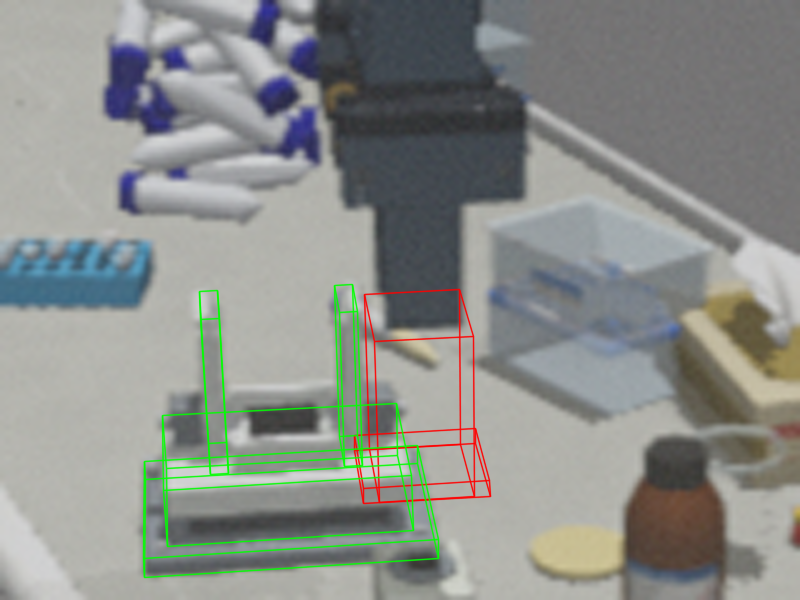

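View pics/wt.png

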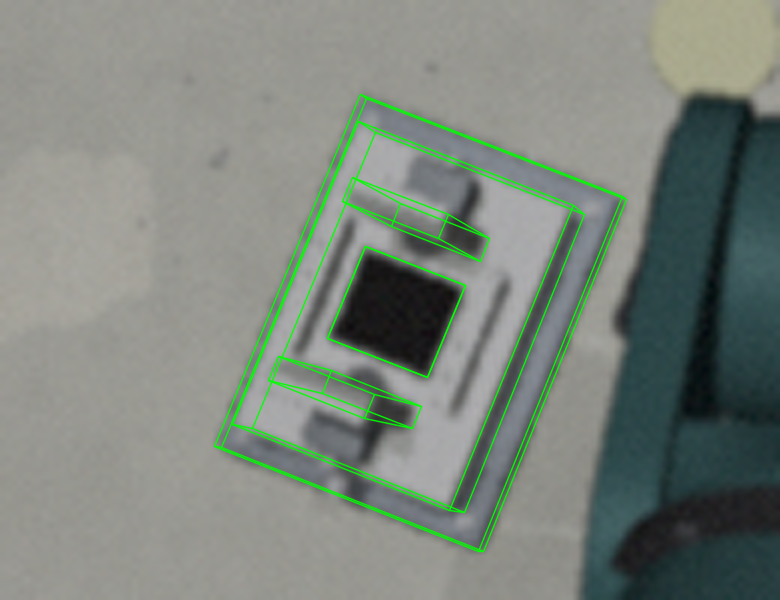

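The fingers closed to 36.6 mm with no contact, so the cartridge is not held. A grey ring shows at crop (415,565), so I need to see where it stands.

Run:
```python
from h import *
a=cv2.imread("pics/s2.png")[210:310,180:310]; b=cv2.imread("pics/t2.png")[150:250,240:370]
cv2.imwrite("pics/c.png",np.vstack([cv2.resize(x,(390,300),interpolation=cv2.INTER_CUBIC) for x in (a,b)]))
print(proj("side",np.array([[465,-20,0.],[465,-20,83]])))
print(robot.observe()["time_s"])
```

```text
[[234.37 261.37]
 [233.83 231.79]]
13.85
```

View pics/c.png

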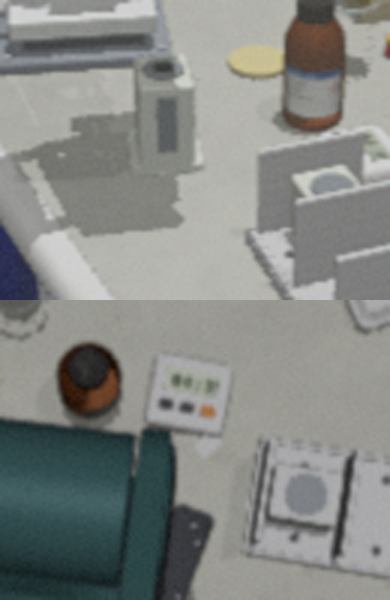

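The cartridge stands upright exactly where I set it. In the side image the fingertips look higher than the reported TCP, so the grip probably passed over its top. I'll measure the tip height from the saved picture.

Run:
```python
from h import *
a=cv2.cvtColor(cv2.imread("pics/s2.png"),cv2.COLOR_BGR2GRAY)
for r in range(172,194): print(r,a[r,222:248:2])
p=np.array([465.2,-20.1]); y=np.radians(160.45); Y=np.array([np.sin(y),-np.cos(y)])
for s in(-25,-18,18,25):
  for z in(176,195,210,220): print(s,z,proj("side",np.array([[*(p+s*Y),z]]))[0])
o=robot.observe(); print(o["joint_pos"],o["opening"])
```

```text
172 [178 152  64  71  79  73  73  73  72  75 123 174 174]
173 [177 154  67  75  74  73  70  75  67  73 124 176 174]
174 [177 158  67  75  73  75  75  73  74  73 123 176 177]
175 [179 160  70  74  79  76  70  75  75  71 126 179 177]
176 [177 160  69  75  72  78  74  73  72  69 123 178 178]
177 [167 159  69  72  73  74  74  72  74  73 125 177 179]
178 [169 165  87  74  77  74  76  75  76  69 124 179 176]
179 [154 176 140  73  75  72  73  73  73  73 123 179 173]
180 [171 179 150  73  75  72  73  77  74  76 123 178 174]
181 [186 184 154  73  73  74  76  75  73  72 123 177 178]
182 [169 195 158  75  75  81  77  75  74  73 123 178 176]
183 [162 196 168  73  75  71  75  77  74  73 121 177 176]
184 [144 179 166  71  73  67  73  69  73  72 121 177 176]
185 [129 151 153  85  96  87  98  97 111 118 149 176 176]
186 [127 119 135 155 182 175 164 167 167 167 170 176 176]
187 [131 114 117 148 186 194 172 175 175 177 177 176 170]
188 [158 151 113 122 159 188 192 171 178 177 172 172 168]
189 [162 173 127 112 125 166 191 178 175 168 167 168 166]
190 [162 180 171 148 112 134 169 187 177 170 166 167 164]
191 [162 178 178 174 144 114 126 176 176 176 171 161 133]
192 [159 175 179 179 174 145 107 135 170 177 174 139 109]
193 [150 175 178 179 180 175 149 125 175 180 178 167 123]
-25 176 [234.39 200.78]
-25 195 [234.26 193.07]
-25 210 [234.15 186.9 ]
-25 220 [234.08 182.74]
-18 176 [234.08 199.5 ]
-18 195 [233.94 191.83]
-18 210 [233.84 185.68]
-18 220 [233.76 181.54]
18 176 [232.51 193.14]
18 195 [232.37 185.64]
18 210 [232.25 179.63]
18 220 [232.18 175.59]
25 176 [232.21 191.95]
25 195 [232.07 184.48]
25 210 [231.96 178.5 ]
25 220 [231.88 174.47]
[ -5.34   0.03 125.93  -0.    54.13 -75.79] 36.49767533128206
```

Tips are at z≈211 while the TCP reads 176. They sit about 35 mm above the reported TCP, so the second grip closed over the top. Open, go about 30 mm lower, and grip again.

In the tool's units: 125 mm is 0.3125, 120 mm is 0.3.

apply_moves:
  rows:
    - {"slide":[0,0,0],"twist":0,"claw":1}
    - {"slide":[0,0,0.025],"twist":0,"claw":1}
    - {"slide":[0,0,0.075],"twist":0,"claw":1}
    - {"slide":[0,0,0.1375],"twist":0,"claw":1}
    - {"slide":[0,0,0.2],"twist":0,"claw":1}
    - {"slide":[0,0,0.2625],"twist":0,"claw":1}
    - {"slide":[0,0,0.3],"twist":0,"claw":1}
    - {"slide":[0,0,0.3125],"twist":0,"claw":1}

```text
time_s: 14.65
tcp_pos: [463.5, -19.9, 48.6]
tcp_rot: [-180.0, -0.2, 160.5]
contact_force: [0.1, -0.2, -0.5]
opening: 91.3
grasp_force: 0.0
```

In the tool's units: 37 mm is 0.0925, 35 mm is 0.0875.

apply_moves:
  rows:
    - {"slide":[0,0,0.015],"twist":0,"claw":1}
    - {"slide":[0,0,0.03],"twist":0,"claw":1}
    - {"slide":[0,0,0.045],"twist":0,"claw":1}
    - {"slide":[0,0,0.06],"twist":0,"claw":1}
    - {"slide":[0,0,0.075],"twist":0,"claw":1}
    - {"slide":[0,0,0.0875],"twist":0,"claw":1}
    - {"slide":[0,0,0.0925],"twist":0,"claw":1}
    - {"slide":[0,0,0.0925],"twist":0,"claw":1}

```text
time_s: 15.45
tcp_pos: [464.8, -20.0, 13.4]
tcp_rot: [-180.0, -0.0, 160.5]
contact_force: [0.4, -0.3, -0.1]
opening: 90.9
grasp_force: 0.0
```

apply_moves:
  rows:
    - {"slide":[0,0,0],"twist":0,"claw":0.9}
    - {"slide":[0,0,0],"twist":0,"claw":0.8}
    - {"slide":[0,0,0],"twist":0,"claw":0.7}
    - {"slide":[0,0,0],"twist":0,"claw":0.6}
    - {"slide":[0,0,0],"twist":0,"claw":0.5}
    - {"slide":[0,0,0],"twist":0,"claw":0.4}
    - {"slide":[0,0,0],"twist":0,"claw":0.3}
    - {"slide":[0,0,0],"twist":0,"claw":0.3}
  grip_force: 50

```text
time_s: 16.25
tcp_pos: [465.1, -20.1, 13.8]
tcp_rot: [-180.0, 0.0, 160.5]
contact_force: [-1.6, -0.5, 3.3]
opening: 55.7
grasp_force: 50.0
```

In the tool's units: -180 mm is -0.45, -145 mm is -0.3625.

apply_moves:
  rows:
    - {"slide":[0,0,-0.0125],"twist":0,"claw":0.3}
    - {"slide":[0,0,-0.05],"twist":0,"claw":0.3}
    - {"slide":[0,0,-0.1125],"twist":0,"claw":0.3}
    - {"slide":[0,0,-0.1875],"twist":0,"claw":0.3}
    - {"slide":[0,0,-0.275],"twist":0,"claw":0.3}
    - {"slide":[0,0,-0.3625],"twist":0,"claw":0.3}
    - {"slide":[0,0,-0.425],"twist":0,"claw":0.3}
    - {"slide":[0,0,-0.45],"twist":0,"claw":0.3}

```text
time_s: 17.05
tcp_pos: [465.9, -20.1, 196.2]
tcp_rot: [180.0, 0.2, 160.5]
contact_force: [0.6, -0.6, -2.3]
opening: 55.8
grasp_force: 50.0
```

Run:
```python
from h import *
o=robot.observe(); print(o["tcp_pos"],o["tcp_rot"],o["contact_force"],o["opening"],o["grasp_force"],o["time_s"])
A=np.load("m.npz");B=np.load("m2.npz")
for n,M in(("t1",{"top":A["dt"]}),("t2",{"top":B["topd"]})):
    print(n,fit(M,lambda q:dock(4,q[0],10),[484,201.5,-19.6,12],[4,4,3,3]))
for n,M in(("s1",{"side":A["ds"]}),("s2",{"side":B["sided"]})):
    print(n,fit(M,lambda q:dock(q[0],11,10),[484,201.5,-19.6,4],[4,4,3,3]))
for f in("top0","top1","t2"):
    g=cv2.cvtColor(cv2.imread(f"pics/{f}.png"),cv2.COLOR_BGR2GRAY)[195:250,150:205].astype(float)
    m=(g<60).astype(np.uint8); n,l,s,c=cv2.connectedComponentsWithStats(m); i=1+s[1:,4].argmax()
    roi=cv2.dilate((l==i).astype(np.uint8),np.ones((5,5)))*np.clip(150-g,0,110)
    mm=cv2.moments(roi); cc=mm["m10"]/mm["m00"]+150; r=mm["m01"]/mm["m00"]+195
    cs,_=cv2.findContours((l==i).astype(np.uint8),0,2)
    print(f,r,cc,s[i,4],back("top",(r,cc),60),cv2.minAreaRect(cs[0]))
```

```text
[465.86 -20.11 196.19] [179.95   0.18 160.45] [ 0.56 -0.63 -2.31] 55.834765543414726 49.99004065990448 17.05
t1 (array([483.25, 202.34, -19.54,   6.46]), np.float64(3.827594757080078))
t2 (array([483.64, 202.88, -19.71,   2.1 ]), np.float64(6.392744541168213))
s1 (array([486.79, 203.2 , -20.34,  15.94]), np.float64(43.91461181640625))
s2 (array([489.36, 211.34, -21.23,   9.48]), np.float64(106.06126403808594))
top0 221.67399614667116 175.71583228844918 249 [483.49 200.96  60.  ] ((25.810344696044922, 26.724138259887695), (16.526884078979492, 14.855627059936523), 21.801406860351562)
top1 221.66796015644098 175.72549498900025 250 [483.5  200.94  60.  ] ((25.810344696044922, 26.724138259887695), (16.526884078979492, 14.855627059936523), 21.801406860351562)
t2 221.68954653937948 175.71392203659508 245 [483.45 200.96  60.  ] ((25.724138259887695, 26.689655303955078), (16.341188430786133, 14.855627059936523), 21.801406860351562)
```

In the tool's units: 214.8 mm is 0.537, 170 mm is 0.425.

apply_moves:
  rows:
    - {"slide":[0.0125,0.0475,0],"twist":0,"claw":0.3}
    - {"slide":[0.0375,0.1425,0],"twist":0,"claw":0.3}
    - {"slide":[0.0625,0.2375,0],"twist":0,"claw":0.3}
    - {"slide":[0.0875,0.3325,0],"twist":0,"claw":0.3}
    - {"slide":[0.1125,0.425,0],"twist":0,"claw":0.3}
    - {"slide":[0.1325,0.5,0],"twist":0,"claw":0.3}
    - {"slide":[0.14,0.53,0],"twist":0,"claw":0.3}
    - {"slide":[0.1418,0.537,0],"twist":0,"claw":0.3}

```text
time_s: 17.85
tcp_pos: [482.9, 202.0, 192.8]
tcp_rot: [-179.9, -0.1, 160.5]
contact_force: [0.7, -0.0, -3.0]
opening: 55.8
grasp_force: 50.0
```

In the tool's units: 22 mm is 0.055, 18 mm is 0.045.

apply_moves:
  rows:
    - {"slide":[0,0,0.0125],"twist":0,"claw":0.3}
    - {"slide":[0,0,0.03],"twist":0,"claw":0.3}
    - {"slide":[0,0,0.045],"twist":0,"claw":0.3}
    - {"slide":[0,0,0.055],"twist":0,"claw":0.3}
    - {"slide":[0,0,0.055],"twist":0,"claw":0.3}
    - {"slide":[0,0,0.055],"twist":0,"claw":0.3}
    - {"slide":[0,0,0.055],"twist":0,"claw":0.3}
    - {"slide":[0,0,0.055],"twist":0,"claw":0.3}

```text
time_s: 18.65
tcp_pos: [483.6, 201.4, 172.0]
tcp_rot: [180.0, 0.0, 160.5]
contact_force: [1.1, -0.0, -2.0]
opening: 55.9
grasp_force: 50.0
```

Run:
```python
from h import *
o=robot.observe(); print(o["tcp_pos"],o["tcp_rot"],o["contact_force"],o["opening"],o["grasp_force"],o["time_s"])
p=o["tcp_pos"]; yaw=o["tcp_rot"][2]
a=robot.camera("side"); cv2.imwrite("pics/s3.png",a)
off=np.array([160,110]);f=6; W=a[110:210,160:280]; A=cv2.resize(W,None,fx=f,fy=f,interpolation=cv2.INTER_CUBIC)
e=[(0,1),(2,3),(4,5),(6,7),(0,2),(1,3),(4,6),(5,7),(0,4),(1,5),(2,6),(3,7)]
def wire(B,p,col,z0=0):
    q=proj("side",place(B+[0,0,z0],*p))
    for i,j in e: cv2.line(A,*[tuple(int(round(x)) for x in (q[k]-off+.5)*f) for k in(i,j)],col,1,cv2.LINE_AA)
zc=p[2]-13.8
for B in(box(-22,22,-28,28,0,80),box(-29,29,-28,28,0,8)): wire(B,(p[0],p[1],yaw),(0,0,255),zc)
for B in dock(4,12,10)[1:]+[box(-20,20,-22,22,60,60.1)]: wire(B,(483.5,201.3,-19.6),(0,200,0))
cv2.imwrite("pics/w3.png",A)
```

```text
[483.6  201.4  172.01] [179.98   0.02 160.45] [ 1.15 -0.01 -2.03] 55.872203398384094 49.98986899852753 18.65
```

View pics/w3.png

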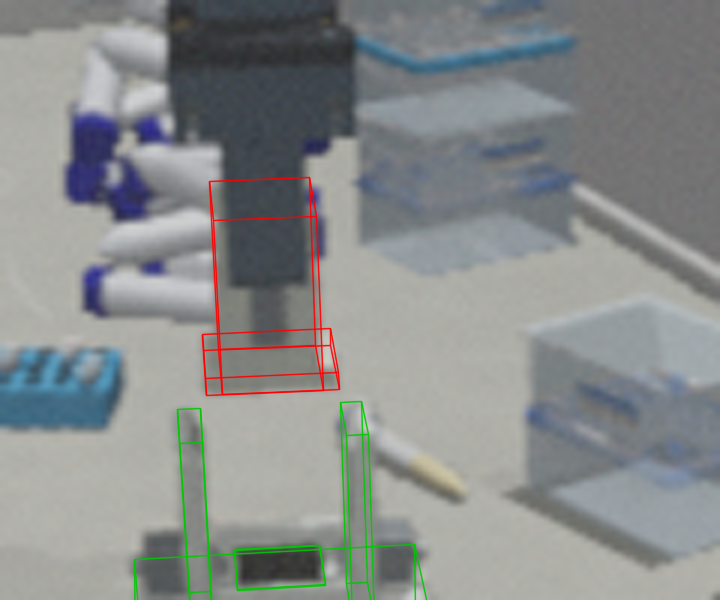

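Predicted cartridge (red) and dock (green) coincide with the picture, centred between the cheeks. Go down carefully.

In the tool's units: 37 mm is 0.0925, 34 mm is 0.085.

apply_moves:
  rows:
    - {"slide":[0,0,0.01],"twist":0,"claw":0.3}
    - {"slide":[0,0,0.0225],"twist":0,"claw":0.3}
    - {"slide":[0,0,0.035],"twist":0,"claw":0.3}
    - {"slide":[0,0,0.0475],"twist":0,"claw":0.3}
    - {"slide":[0,0,0.06],"twist":0,"claw":0.3}
    - {"slide":[0,0,0.0725],"twist":0,"claw":0.3}
    - {"slide":[0,0,0.085],"twist":0,"claw":0.3}
    - {"slide":[0,0,0.0925],"twist":0,"claw":0.3}

```text
time_s: 19.5
tcp_pos: [483.3, 201.3, 134.2]
tcp_rot: [-180.0, -0.0, 160.4]
contact_force: [-0.0, -0.8, -2.3]
opening: 55.5
grasp_force: 50.0
```

In the tool's units: 35 mm is 0.0875, 33 mm is 0.0825.

apply_moves:
  rows:
    - {"slide":[0,0,0.01],"twist":0,"claw":0.3}
    - {"slide":[0,0,0.0225],"twist":0,"claw":0.3}
    - {"slide":[0,0,0.035],"twist":0,"claw":0.3}
    - {"slide":[0,0,0.0475],"twist":0,"claw":0.3}
    - {"slide":[0,0,0.06],"twist":0,"claw":0.3}
    - {"slide":[0,0,0.0725],"twist":0,"claw":0.3}
    - {"slide":[0,0,0.0825],"twist":0,"claw":0.3}
    - {"slide":[0,0,0.0875],"twist":0,"claw":0.3}

```text
time_s: 20.3
tcp_pos: [483.3, 201.3, 99.3]
tcp_rot: [-180.0, -0.0, 160.5]
contact_force: [-0.6, -0.6, -1.7]
opening: 55.8
grasp_force: 50.0
```

In the tool's units: 12 mm is 0.03, 1.5 mm is 0.0038.

apply_moves:
  rows:
    - {"slide":[0,0,0.0038],"twist":0,"claw":0.3}
    - {"slide":[0,0,0.0075],"twist":0,"claw":0.3}
    - {"slide":[0,0,0.0113],"twist":0,"claw":0.3}
    - {"slide":[0,0,0.015],"twist":0,"claw":0.3}
    - {"slide":[0,0,0.0188],"twist":0,"claw":0.3}
    - {"slide":[0,0,0.0225],"twist":0,"claw":0.3}
    - {"slide":[0,0,0.0263],"twist":0,"claw":0.3}
    - {"slide":[0,0,0.03],"twist":0,"claw":0.3}
  grip_force: 60

```text
time_s: 21.1
tcp_pos: [483.4, 201.3, 87.6]
tcp_rot: [-180.0, 0.0, 160.5]
contact_force: [0.1, 0.5, -1.6]
opening: 56.0
grasp_force: 60.0
```

apply_moves:
  rows:
    - {"slide":[0,0,0.0025],"twist":0,"claw":0.3}
    - {"slide":[0,0,0.005],"twist":0,"claw":0.3}
    - {"slide":[0,0,0.0075],"twist":0,"claw":0.3}
    - {"slide":[0,0,0.01],"twist":0,"claw":0.3}
    - {"slide":[0,0,0.0125],"twist":0,"claw":0.3}
    - {"slide":[0,0,0.015],"twist":0,"claw":0.3}
    - {"slide":[0,0,0.0175],"twist":0,"claw":0.3}
    - {"slide":[0,0,0.02],"twist":0,"claw":0.3}

```text
time_s: 21.9
tcp_pos: [483.5, 201.4, 79.8]
tcp_rot: [180.0, 0.0, 160.5]
contact_force: [0.9, 0.8, 4.3]
opening: 56.2
grasp_force: 60.0
```

In the tool's units: 4.8 mm is 0.012, 4.2 mm is 0.0105.

apply_moves:
  rows:
    - {"slide":[0,0,0.0015],"twist":0,"claw":0.3}
    - {"slide":[0,0,0.003],"twist":0,"claw":0.3}
    - {"slide":[0,0,0.0045],"twist":0,"claw":0.3}
    - {"slide":[0,0,0.006],"twist":0,"claw":0.3}
    - {"slide":[0,0,0.0075],"twist":0,"claw":0.3}
    - {"slide":[0,0,0.009],"twist":0,"claw":0.3}
    - {"slide":[0,0,0.0105],"twist":0,"claw":0.3}
    - {"slide":[0,0,0.012],"twist":0,"claw":0.3}

```text
time_s: 22.7
tcp_pos: [483.2, 201.3, 74.7]
tcp_rot: [-180.0, -0.0, 160.5]
contact_force: [0.7, -0.1, 4.6]
opening: 55.6
grasp_force: 60.0
```

In the tool's units: 4 mm is 0.01, 3.5 mm is 0.0088.

apply_moves:
  rows:
    - {"slide":[0,0,0.0013],"twist":0,"claw":0.3}
    - {"slide":[0,0,0.0025],"twist":0,"claw":0.3}
    - {"slide":[0,0,0.0038],"twist":0,"claw":0.3}
    - {"slide":[0,0,0.005],"twist":0,"claw":0.3}
    - {"slide":[0,0,0.0063],"twist":0,"claw":0.3}
    - {"slide":[0,0,0.0075],"twist":0,"claw":0.3}
    - {"slide":[0,0,0.0088],"twist":0,"claw":0.3}
    - {"slide":[0,0,0.01],"twist":0,"claw":0.3}

```text
time_s: 23.5
tcp_pos: [483.3, 201.3, 70.9]
tcp_rot: [-180.0, -0.0, 160.5]
contact_force: [-1.2, -0.4, 5.5]
opening: 56.0
grasp_force: 60.0
```

In the tool's units: 3 mm is 0.0075, 1.2 mm is 0.003.

apply_moves:
  rows:
    - {"slide":[0,0,0.001],"twist":0,"claw":0.3}
    - {"slide":[0,0,0.002],"twist":0,"claw":0.3}
    - {"slide":[0,0,0.003],"twist":0,"claw":0.3}
    - {"slide":[0,0,0.004],"twist":0,"claw":0.3}
    - {"slide":[0,0,0.005],"twist":0,"claw":0.3}
    - {"slide":[0,0,0.006],"twist":0,"claw":0.3}
    - {"slide":[0,0,0.0068],"twist":0,"claw":0.3}
    - {"slide":[0,0,0.0075],"twist":0,"claw":0.3}

```text
time_s: 24.3
tcp_pos: [483.3, 201.3, 68.0]
tcp_rot: [-180.0, -0.0, 160.5]
contact_force: [-1.4, -0.3, 6.6]
opening: 55.9
grasp_force: 60.0
```

In the tool's units: 3 mm is 0.0075, 2.7 mm is 0.0068.

apply_moves:
  rows:
    - {"slide":[0,0,0.001],"twist":0,"claw":0.3}
    - {"slide":[0,0,0.002],"twist":0,"claw":0.3}
    - {"slide":[0,0,0.003],"twist":0,"claw":0.3}
    - {"slide":[0,0,0.004],"twist":0,"claw":0.3}
    - {"slide":[0,0,0.005],"twist":0,"claw":0.3}
    - {"slide":[0,0,0.006],"twist":0,"claw":0.3}
    - {"slide":[0,0,0.0068],"twist":0,"claw":0.3}
    - {"slide":[0,0,0.0075],"twist":0,"claw":0.3}

```text
time_s: 25.1
tcp_pos: [483.3, 201.3, 64.9]
tcp_rot: [-180.0, -0.0, 160.5]
contact_force: [-1.9, -1.8, 5.3]
opening: 55.6
grasp_force: 60.0
```

In the tool's units: 2 mm is 0.005, 1.8 mm is 0.0045.

apply_moves:
  rows:
    - {"slide":[0,0,0.0008],"twist":0,"claw":0.3}
    - {"slide":[0,0,0.0015],"twist":0,"claw":0.3}
    - {"slide":[0,0,0.0023],"twist":0,"claw":0.3}
    - {"slide":[0,0,0.003],"twist":0,"claw":0.3}
    - {"slide":[0,0,0.0038],"twist":0,"claw":0.3}
    - {"slide":[0,0,0.0045],"twist":0,"claw":0.3}
    - {"slide":[0,0,0.005],"twist":0,"claw":0.3}
    - {"slide":[0,0,0.005],"twist":0,"claw":0.3}

```text
time_s: 25.9
tcp_pos: [483.4, 201.3, 63.9]
tcp_rot: [-180.0, -0.0, 160.5]
contact_force: [-10.2, -3.6, 28.0]
opening: 55.4
grasp_force: 60.0
```

Hard stop found (28 N; TCP 63.9, so h≈5). Hold briefly, ease off, then open.

In the tool's units: -1 mm is -0.0025, -0.6 mm is -0.0015.

apply_moves:
  rows:
    - {"slide":[0,0,0],"twist":0,"claw":0.3}
    - {"slide":[0,0,0],"twist":0,"claw":0.3}
    - {"slide":[0,0,-0.0015],"twist":0,"claw":0.3}
    - {"slide":[0,0,-0.0025],"twist":0,"claw":0.3}
    - {"slide":[0,0,-0.0025],"twist":0,"claw":0.65}
    - {"slide":[0,0,-0.0025],"twist":0,"claw":0.75}
    - {"slide":[0,0,-0.0025],"twist":0,"claw":0.9}
    - {"slide":[0,0,-0.0025],"twist":0,"claw":0.9}

```text
time_s: 26.7
tcp_pos: [483.3, 201.3, 63.8]
tcp_rot: [-180.0, -0.0, 160.5]
contact_force: [0.5, -0.7, 0.5]
opening: 80.1
grasp_force: 0.0
```

In the tool's units: -145 mm is -0.3625, -135 mm is -0.3375.

apply_moves:
  rows:
    - {"slide":[0,0,-0.0075],"twist":0,"claw":0.9}
    - {"slide":[0,0,-0.025],"twist":0,"claw":0.9}
    - {"slide":[0,0,-0.0625],"twist":0,"claw":0.9}
    - {"slide":[0,0,-0.125],"twist":0,"claw":0.9}
    - {"slide":[0,0,-0.2],"twist":0,"claw":0.9}
    - {"slide":[0,0,-0.275],"twist":0,"claw":0.9}
    - {"slide":[0,0,-0.3375],"twist":0,"claw":0.9}
    - {"slide":[0,0,-0.3625],"twist":0,"claw":0.9}

```text
time_s: 27.5
tcp_pos: [484.6, 201.8, 212.5]
tcp_rot: [179.8, 0.2, 160.5]
contact_force: [0.6, -0.2, -0.3]
opening: 81.9
grasp_force: 0.0
```

Run:
```python
from h import *
o=robot.observe(); print(o["tcp_pos"],o["contact_force"],o["opening"],o["grasp_force"],o["time_s"])
a=robot.camera("side"); cv2.imwrite("pics/s4.png",a)
off=np.array([160,140]);f=6; A=cv2.resize(a[140:240,160:280],None,fx=f,fy=f,interpolation=cv2.INTER_CUBIC)
e=[(0,1),(2,3),(4,5),(6,7),(0,2),(1,3),(4,6),(5,7),(0,4),(1,5),(2,6),(3,7)]
B=box(-22,22,-28,28,0,80)+[0,0,52]; q=proj("side",place(B,483.4,201.3,-19.6))
for i,j in e: cv2.line(A,*[tuple(int(round(x)) for x in (q[k]-off+.5)*f) for k in(i,j)],(0,0,255),1,cv2.LINE_AA)
cv2.imwrite("pics/w4.png",A)
```

```text
[484.6  201.79 212.52] [ 0.62 -0.21 -0.3 ] 81.89422252067499 0.0 27.5
```

View pics/w4.png

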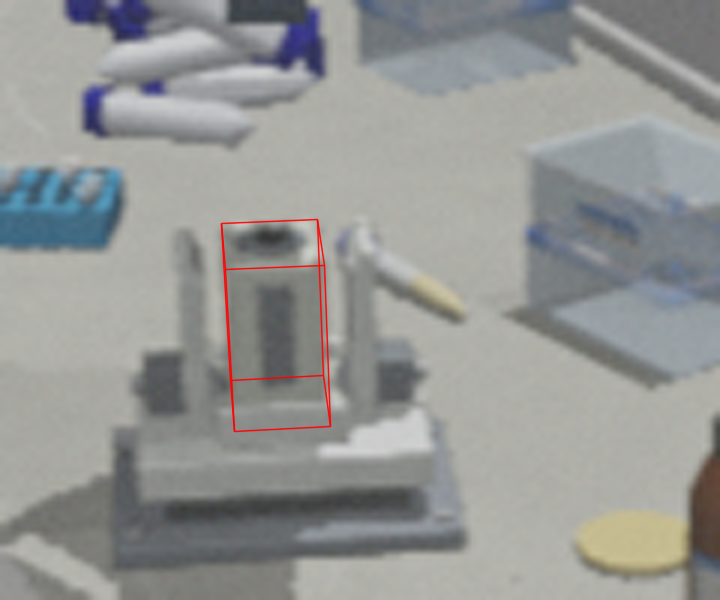

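The cartridge sits upright between the cheeks, its top level with the cheek tops and matching the latched-height outline. The fingers are clear of it.

apply_moves:
  rows:
    - {"slide":[0,0,0],"twist":0,"claw":0.9}
    - {"slide":[0,0,0],"twist":0,"claw":0.9}
    - {"slide":[0,0,0],"twist":0,"claw":0.9}
    - {"slide":[0,0,0],"twist":0,"claw":0.9}
    - {"slide":[0,0,0],"twist":0,"claw":0.9}
    - {"slide":[0,0,0],"twist":0,"claw":0.9}
    - {"slide":[0,0,0],"twist":0,"claw":0.9}
    - {"slide":[0,0,0],"twist":0,"claw":0.9}

```text
time_s: 28.35
tcp_pos: [483.4, 201.3, 208.9]
tcp_rot: [-180.0, -0.0, 160.5]
contact_force: [0.2, 0.6, 0.1]
opening: 82.1
grasp_force: 0.0
```

```bash
python3 -c "
from plant import robot
print(robot.hand_in())"
```

```text
the job is handed in; nothing more can be done
None
```

The cartridge was stood on the bench, taken again by its other two sides, pressed to the pad's stop (about 28 N measured at the wrist) and released; the last picture shows it upright at latched height, and the job is handed in at about 28 s with no verdict returned.

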